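# Test the splitting machine's stop button

### The arm

A 6-joint arm with a two-finger parallel gripper is mounted at the origin on the work surface. World frame = base frame: x ahead of the robot, y to its left, z up, the work surface at z = 0. Lengths are in mm, angles in rad, forces in N, time in s.
With the tool pointing down it reaches from about 350 to 875 mm from the base axis. Payload 4.2 kg.
Tool frame: the origin (TCP) lies where the fingers leave the gripper's body, on its centre line; the fingertips stand ahead of it and the grasp point (between the pads) lies 54 mm ahead of it (arm.nose_length is the z of the fingertips in the tool frame, in mm); z points along the fingers, x is the direction in which the jaws open and shut, and the axes are right-handed (so a half turn about z gives the same grasp; the last joint's range is limited). The gripper opens to 85 mm and grips with 20 to 120 N. Pads are 22 mm wide; open, the fingers measure 114 mm over their backs; the gripper's body (76 mm by 85 mm) begins 54 mm behind the grasp point. The pads swing forward as they close: fully open they stand 13 mm farther back than shut.
Start: joints at [1.532, 0.385, 0.008, 0, -1.194, -0.259], TCP at [183.354, 597.479, 303.912] pointing down, gripper open.
Joint ranges: [-3.14, 3.14], [-1.21, 2.06], [-1.07, 1.41], [-3.16, 2.05], [-2.99, -0.16], [-3.1, 3.1]. Speed limits (rad/s): [2.79, 2.79, 3.14, 3.14, 3.14, 3.14].

### API

Orientations are given as a unit quaternion [x, y, z, w].
In Python, from bench import arm, imaging, job_done gives the robot as it stands.
- The arm moves only by the shell command python3 -m crank 'ROWS' [OPENING]. ROWS is a JSON object of lists of equal length, an entry for each row: "delta_pos": the shift along the tool's x, y, z in m, a list of three; "twist": the turn about the tool's z in rad. In form: {"delta_pos": [[tx, ty, tz], ...], "twist": [twist, ...]}. A call has 1 to 8 rows; each row shifts and turns the commanded pose from where the row before left it, along the tool's axes as they then stand; what a row does not reach is not made up. A row lasts 1/12 s, in which the tool goes at most 41.7 mm and 7.16 degrees, less where a joint would pass 70% of its speed; a pose out of reach is approached as far as the arm can. A call is refused whole if a number of a shift passes 0.0417 or a number of a turn 0.125, either way. A call with a gripper value outside its range is refused whole. OPENING is the opening, from 0 (shut) to 1 (fully open), set as the call begins (- or left out, the last holds). The fingers move at their own pace and stop on an object; the grip force is fixed at half the most. Time passes only in rows, so rows that do not move let the fingers close. It gives the time, the measured TCP pose, the force and the opening at its end, in the units of the state.
- arm.read_state(): the state, without advancing time (a new reading comes with each control period).
- imaging.get_image(name): name is "scene" or "side" or "wrist"; returns (picture, depth): 480x640x3 uint8, blue, green, red; 480x640 float32, mm along the optical axis (not along the pixel's ray), 0 where there is no reading.
- imaging.camera_model(name): a dict with "vfov" (degrees; the focal length in pixels is half the picture's height over the tangent of half this angle, whatever the lens; pixels are square), "cx", "cy" (the principal point, pixels), "T" (4x4, takes a point from camera to world coordinates); the wrist camera has in their place "hand_eye" (4x4, takes a point from camera to tool coordinates, whose origin is the TCP and whose axes are the tool frame's). Camera axes: x right, y up, looking along -z (the intrinsics and any distortion apply to the point x, -y, -z); pixel columns grow to the right and rows downward; lengths in mm; the calibration is good to about 2 mm. The wrist camera is an equidistant fisheye: a pixel r from the principal point sees the ray r / f radians off the axis. A picture is of the moment at which its call begins: read the wrist's pose just before it. camera_model takes no time and is no camera call.
- job_done(): hands the job in, once; it reports no verdict.
The state is a dict: "clock": time; "joints": joint angles; "joint_vel": joint speeds; "joint_efforts": joint torques, N m; "position": TCP position; "ee_rot": TCP orientation; "contact_force": force on the tool from outside, world axes, zero at the start; "wrist_torque": the same for the moment, N m; "gripper_width": finger opening in mm.
Only numpy, scipy, OpenCV 4.12 (cv2) and the standard library are available. Lean on these libraries where they do the work, as an engineer would, in place of code of your own. Each camera call takes 0.05 s, during which the arm holds its last target.

### The job

Test the stop of the leather splitter with a fingertip: push the big red mushroom button straight in until it latches, and take the finger right off it so that it stays in by itself. Then push one of its raised lugs round to twist the head clockwise until the latch lets go, and leave the button fully out and turned back. Do not press the green start button, and leave the gauge, the tin and the wooden burnisher where they are.

Things in the scene. Friction and masses are not known exactly. Their poses are not given: they have to be found in the camera images.
- stop_pod: grey-green box 110 x 110 x 55 mm, bolted to the bench, with a yellow disc (100 mm across, 4 mm) on top; the red mushroom button stands on its middle. Origin: centre of its underside, z up. Its place and its turn about z differ each time; it may stand on the left or on the right.
- stop_press (a joint): how far the red head is pushed in, m: 0 out, 0.008 hard stop. A spring pushes it out (4 N at the start, 8 N at the stop; the latch adds 1 to 3 N on the way), so 10 to 16 N of push takes it home. It latches at about 0.0065 and, let go, rests there. Pushed less, or while twisted, it springs out again
- stop_twist (a joint): how far the red head is turned clockwise seen from above, in rad: 0 at rest, 0.85 the hard stop; it does not turn the other way. A light spring (0.03 to 0.1 N m) turns it back to 0. If the head is latched in, it lets go and springs out at about 0.5.
- stop_face (a point): middle of the red head's top, the place to press; moves and turns with the head (z up, x towards lug0). Fully out it is 88 mm above the bench. The head is 90 mm across: a low dome (18 mm radius, 4 mm high) in the middle of a flat red face (84 mm above the bench), on which three ramped lugs stand, 120 degrees apart, 20 to 42 mm from the axis; see lug0
- lug0 (a point): middle of the top edge of lug 0's upright radial wall, 31 mm from the axis, 16 mm above the flat red face; a white line marks the edge. Moves with the head. Seen from above each lug ramps up anticlockwise (over 57 degrees) and ends in this wall, which faces anticlockwise: stand a fingertip on that side and push the wall clockwise. Beyond it the face is flat for 1.1 rad, up to the next ramp's foot
- lug1 (a point): the same on lug 1, 120 degrees anticlockwise of lug 0
- lug2 (a point): the same on lug 2, 240 degrees anticlockwise of lug 0
- start_pod: a like grey-green box, 110 x 110 x 55 mm, with a black disc (84 mm) and the green start button (40 mm across, top 81 mm above the bench). Origin: centre of its underside. Fixed to the bench; left or right.
- start_btn (a joint): how far the green start button is pressed, in m, 0 out to 0.006 in (sprung); leave it alone
- gauge: loose grey thickness gauge with a round steel dial, lying flat, about 100 x 70 x 19 mm; origin under its middle
- tin: loose closed round brass tin, 60 mm across, 45 mm high; origin at the centre of its underside
- burnisher: loose turned wooden burnisher standing upright, 36 mm across, 66 mm high; origin at the centre of its underside
Things that resemble listed ones, but are neither listed nor needed, are in the scene too. What is shaped like the start_pod but blue is not meant. What is shaped like the stop_pod but blue or orange is not meant.

How it is judged:
By the outcome, as a careful person would: the job done as asked, in the order asked, and still so for the second after the job is handed in, with the robot touching nothing.
It also fails if it takes over 45 s, if anything falls off the work surface, if the arm or the gripper's body presses on something with over 40 N, if the wrist force passes 120 N, or if a joint passes its speed limit or range.

## Working session

There is one attempt and no reset: what is moved stays moved. The work goes in short steps, Python scripts to look and compute and a shell command to move; the robot and the scene stay as the last step left them, time stands still between calls to the robot, and variables do not carry over. Pictures are saved under pics/ and viewed, and the job is handed in when it is done.

```bash
mkdir -p pics; ls; cat > h.py <<'E'
import numpy as np, cv2
from bench import arm, imaging
from scipy.spatial.transform import Rotation as R
def ray(name,u,v):
    m=imaging.camera_model(name); f=240/np.tan(np.radians(m['vfov']/2))
    d=np.array([(u-m['cx'])/f,-(v-m['cy'])/f,-1.0]); T=np.array(m['T']); return T[:3,3],T[:3,:3]@d
def plane(name,u,v,z):
    o,d=ray(name,u,v); return o+d*(z-o[2])/d[2]
def proj(name,p):
    m=imaging.camera_model(name); f=240/np.tan(np.radians(m['vfov']/2)); T=np.array(m['T'])
    c=T[:3,:3].T@(np.asarray(p)-T[:3,3]); return m['cx']+f*c[0]/-c[2], m['cy']-f*c[1]/-c[2]
E
python3 - <<'E'
from h import *
for n in ['scene','side','wrist']:
    m=imaging.camera_model(n); print(n,{k:np.round(v,3).tolist() for k,v in m.items() if not isinstance(v,str)})
    p,d=imaging.get_image(n); cv2.imwrite(f'pics/{n}0.png',p); np.save(f'{n}0.npy',d)
s=arm.read_state(); print(s, arm.nose_length)
E
```

```text
pics
scene {'vfov': 47.09, 'cx': 322.708, 'cy': 234.533, 'T': [[-0.738, -0.394, 0.548, 1094.482], [0.675, -0.431, 0.599, 664.597], [0.0, 0.812, 0.584, 657.386], [0.0, 0.0, 0.0, 1.0]]}
side {'vfov': 55.732, 'cx': 316.769, 'cy': 240.958, 'T': [[0.992, 0.071, -0.108, 507.122], [-0.129, 0.596, -0.793, -616.889], [0.008, 0.8, 0.6, 596.9], [0.0, 0.0, 0.0, 1.0]]}
wrist {'vfov': 65.706, 'cx': 327.606, 'cy': 243.632, 'hand_eye': [[1.0, 0.0, -0.0, 0.072], [0.0, -0.95, -0.313, -80.857], [-0.001, 0.313, -0.95, -69.644], [0.0, 0.0, 0.0, 1.0]]}
{'clock': 0.15, 'joints': array([ 1.53160320e+00,  3.85381522e-01,  6.96032187e-03, -3.23663347e-04,
       -1.19400727e+00, -2.58625557e-01]), 'joint_vel': array([-0.000316  , -0.00297884,  0.00294706,  0.00350377,  0.00105473,
        0.00053406]), 'joint_efforts': array([-4.34303211e-04, -3.92679834e+01,  1.88580483e+01,  4.18862611e+00,
       -3.41091290e-03, -7.15033153e-07]), 'position': array([183.27318411, 597.20126358, 303.08407706]), 'ee_rot': array([-5.94327276e-01,  8.04222855e-01, -5.42679630e-04, -6.27772306e-04]), 'contact_force': array([ 0.44401497, -0.96904553, -0.39235783]), 'wrist_torque': array([ 0.02804402,  0.015554  , -0.0070901 ]), 'gripper_width': 85.40617711126757} 72.6
```

View pics/scene0.png

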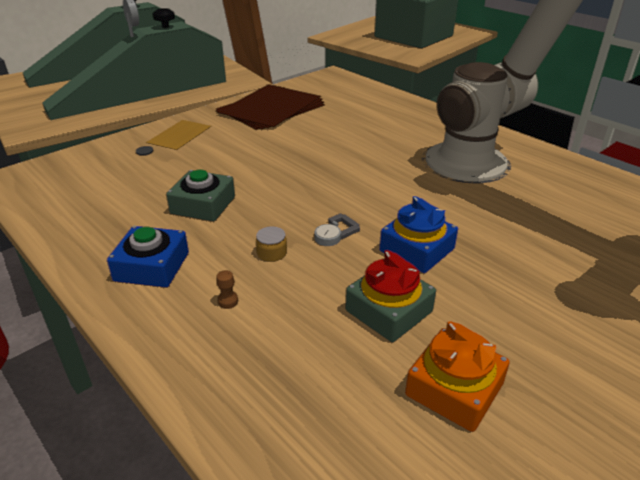

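View pics/side0.png

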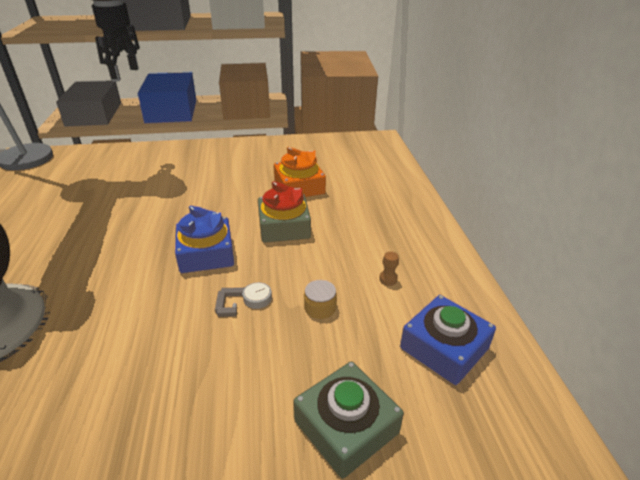

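View pics/wrist0.png

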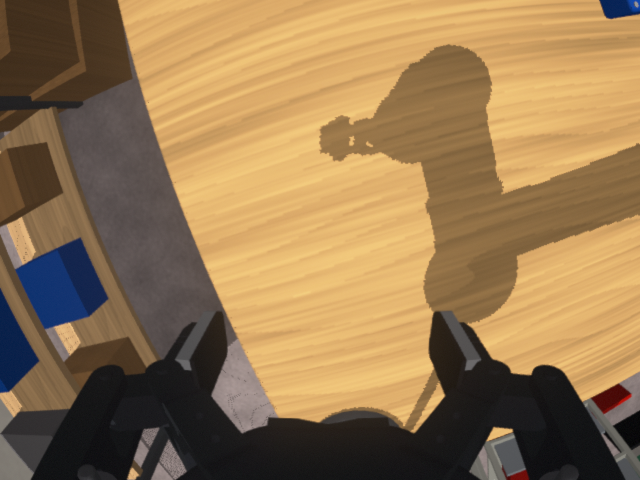

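Scene image: the candidates are red on grey-green (391,285), orange (460,370) and blue (420,230). In the side image they are (284,205), (299,170) and (203,235). By the description it is the red head on the grey-green box with the yellow disc. Next is a close crop to check that.

```bash
python3 - <<'E'
from h import *
a=cv2.imread('pics/scene0.png')[240:340,335:445]; b=cv2.imread('pics/side0.png')[170:250,245:325]
a=cv2.resize(a,None,fx=4,fy=4,interpolation=cv2.INTER_CUBIC);b=cv2.resize(b,(400,400),interpolation=cv2.INTER_CUBIC)
cv2.imwrite('pics/crop.png',np.hstack([a[:400],b]))
for n in ['scene','side']:
    p=cv2.imread(f'pics/{n}0.png'); d=np.load(f'{n}0.npy'); hsv=cv2.cvtColor(p,cv2.COLOR_BGR2HSV)
    x0,x1,y0,y1=(335,445,240,340) if n=='scene' else (245,325,170,250)
    H,S,V=[hsv[...,i] for i in range(3)]
    red=((H<5)|(H>174))&(S>150)&(V>60); yel=(H>19)&(H<32)&(S>190)
    for nm,mk in (('red',red),('yel',yel)):
        mk=mk.copy(); w=np.zeros_like(mk); w[y0:y1,x0:x1]=1; mk&=w
        v,u=np.nonzero(mk); P=[]
        for uu,vv in zip(u,v):
            o,dr=ray(n,uu,vv)
            if d[vv,uu]>0:P.append(o+dr*d[vv,uu])
        P=np.array(P); print(n,nm,len(P),P.mean(0).round(1))
        if nm=='red':
            f=P[(P[:,2]>79)&(P[:,2]<106)]
        else: f=P[abs(P[:,2]-59)<4]
        print(len(f),'range',f.min(0).round(1),f.max(0).round(1),'mid',((f.min(0)+f.max(0))/2).round(1))
        # circle via outer hull
        c,r=cv2.minEnclosingCircle(f[:,:2].astype(np.float32)); print('circ',c,r)
        print(np.histogram(P[:,2],bins=np.arange(40,115,5)))
E
```

```text
scene red 1566 [553.6 238.8  88.5]
1562 range [504.1 191.3  79. ] [591.8 277.6 102.9] mid [547.9 234.5  91. ]
circ (548.51025390625, 234.24404907226562) 44.61973571777344
(array([  0,   0,   0,   0,   0,   0,   0,  22, 422, 642, 225, 194,  61,
         0]), array([ 40,  45,  50,  55,  60,  65,  70,  75,  80,  85,  90,  95, 100,
       105, 110]))
scene yel 715 [560.7 247.6  59.9]
715 range [392.2 175.7  56.2] [597.3 283.   62.9] mid [494.7 229.3  59.6]
circ (494.17816162109375, 223.9093017578125) 104.66120910644531
(array([  0,   0,   0, 368, 347,   0,   0,   0,   0,   0,   0,   0,   0,
         0]), array([ 40,  45,  50,  55,  60,  65,  70,  75,  80,  85,  90,  95, 100,
       105, 110]))
side red 313 [550.4 220.6  88.9]
313 range [504.4 188.2  79.4] [586.3 264.4 101.5] mid [545.3 226.3  90.5]
circ (545.5986938476562, 228.11231994628906) 41.40647506713867
(array([  0,   0,   0,   0,   0,   0,   0,   1,  87, 117,  47,  53,   8,
         0]), array([ 40,  45,  50,  55,  60,  65,  70,  75,  80,  85,  90,  95, 100,
       105, 110]))Traceback (most recent call last):
  File "<stdin>", line 14, in <module>
  File "h.py", line 5, in ray
    m=imaging.camera_model(name); f=240/np.tan(np.radians(m['vfov']/2))
ValueError: time passes only in moves, steps and waits
```

View pics/crop.png

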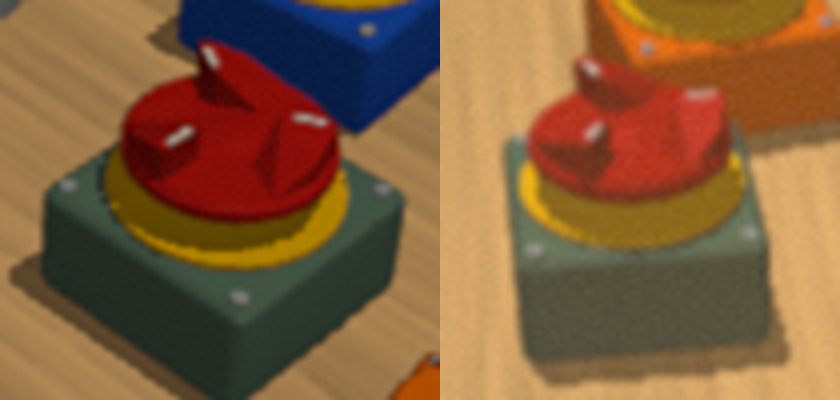

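Crop: red head with three white-edged lugs on a grey-green box with a yellow disc, so the choice holds. White edges in the scene image are at about (387.5,254), (380,274) and (412.5,270). In the side image they are at (275.4,183.6), (275.8,196.2) and (297.4,189).

```bash
cat > h.py <<'E'
import numpy as np, cv2
from bench import arm, imaging
from scipy.spatial.transform import Rotation as R
_C={}
def cam(n):
    if n not in _C: _C[n]=imaging.camera_model(n)
    return _C[n]
def ray(name,u,v):
    m=cam(name); f=240/np.tan(np.radians(m['vfov']/2))
    d=np.array([(u-m['cx'])/f,-(v-m['cy'])/f,-1.0]); T=np.array(m['T']); return T[:3,3],T[:3,:3]@d
def plane(name,u,v,z):
    o,d=ray(name,u,v); return o+d*(z-o[2])/d[2]
def proj(name,p):
    m=cam(name); f=240/np.tan(np.radians(m['vfov']/2)); T=np.array(m['T'])
    c=T[:3,:3].T@(np.asarray(p)-T[:3,3]); return m['cx']+f*c[0]/-c[2], m['cy']-f*c[1]/-c[2]
def wray(u,v,s):
    m=cam('wrist'); f=240/np.tan(np.radians(m['vfov']/2)); x=u-m['cx'];y=v-m['cy'];r=np.hypot(x,y);th=r/f
    k=np.sin(th)/max(r,1e-9); d=np.array([x*k,-y*k,-np.cos(th)]); H=np.array(m['hand_eye']); Q=R.from_quat(s['ee_rot']).as_matrix()
    return Q@H[:3,3]+s['position'], Q@(H[:3,:3]@d)
def wplane(u,v,z,s):
    o,d=wray(u,v,s); return o+d*(z-o[2])/d[2]
E
python3 - <<'E'
from h import *
for n,L in (('scene',[(387.5,253.75),(380,274),(412.5,269.75)]),('side',[(275.4,183.6),(275.8,196.2),(297.4,189)])):
    P=np.array([plane(n,u,v,100) for u,v in L])
    A=np.c_[2*P[:,:2],np.ones(3)]; c=np.linalg.solve(A,(P[:,:2]**2).sum(1)); r=np.sqrt(c[2]+c[0]**2+c[1]**2)
    print(n,P.round(1).tolist(),'centre',c[:2].round(1),r.round(1),'mean',P.mean(0).round(1),np.degrees(np.arctan2(P[:,1]-c[1],P[:,0]-c[0])).round(1))
s=arm.read_state();Q=R.from_quat(s['ee_rot']).as_matrix();print(Q.round(3),s['clock'],s['position'])
E
```

```text
scene [[528.4, 204.9, 100.0], [576.1, 232.1, 100.0], [530.1, 259.8, 100.0]] centre [544.6 231.9] 31.5 mean [544.9 232.3 100. ] [-120.9    0.3  117.5]
side [[533.7, 258.5, 100.0], [531.5, 205.4, 100.0], [579.3, 229.8, 100.0]] centre [548.4 231.3] 30.9 mean [548.1 231.2 100. ] [ 118.5 -123.1   -2.8]
[[-0.294 -0.956 -0.   ]
 [-0.956  0.294 -0.002]
 [ 0.002 -0.    -1.   ]] 0.15 [183.27318411 597.20126358 303.08407706]
```

```bash
python3 -m crank '{"delta_pos":[[0.010,-0.019,0],[0.015,-0.028,0],[0.017,-0.032,0],[0.017,-0.032,0],[0.017,-0.032,0],[0.017,-0.032,0],[0.017,-0.032,0],[0.017,-0.032,0]],"twist":[0,0,0,0,0,0,0,0]}' 0
python3 -m crank '{"delta_pos":[[0.017,-0.032,0],[0.017,-0.032,0],[0.017,-0.032,0],[0.017,-0.032,0],[0.017,-0.032,0],[0.016,-0.029,0],[0.012,-0.022,0],[0.002,-0.004,0]],"twist":[0,0,0,0,0,0,0,0]}' 0
python3 -m crank '{"delta_pos":[[0,0,0],[0,0,0]],"twist":[0,0]}' 0
python3 - <<'E'
from h import *
s=arm.read_state(); p,d=imaging.get_image('wrist'); cv2.imwrite('pics/w1.png',p); np.save('w1.npy',d); np.savez('w1s.npz',**s); print(s['position'],R.from_quat(s['ee_rot']).as_matrix().round(4),s['gripper_width'],s['clock'],s['contact_force'],arm.nose_length)
E
```

```text
clock: 0.82
position: [375.4, 404.4, 303.8]
ee_rot: [-0.595, 0.804, -0.0, -0.0]
contact_force: [0.2, 0.8, 0.9]
gripper_width: -0.1
clock: 1.48
position: [548.4, 230.1, 303.2]
ee_rot: [-0.593, 0.805, -0.0, -0.001]
contact_force: [-0.5, -0.3, 0.1]
gripper_width: 0.2
clock: 1.65
position: [546.1, 233.0, 303.5]
ee_rot: [-0.594, 0.804, 0.0, -0.0]
contact_force: [0.1, 0.8, -0.3]
gripper_width: -0.2
[546.05094837 232.97723677 303.51119129] [[-2.939e-01 -9.558e-01 -9.000e-04]
 [-9.558e-01  2.939e-01 -2.000e-04]
 [ 4.000e-04  8.000e-04 -1.000e+00]] -0.17741230106008435 1.65 [ 0.09980056  0.75757259 -0.30564938] 72.6
```

View pics/w1.png

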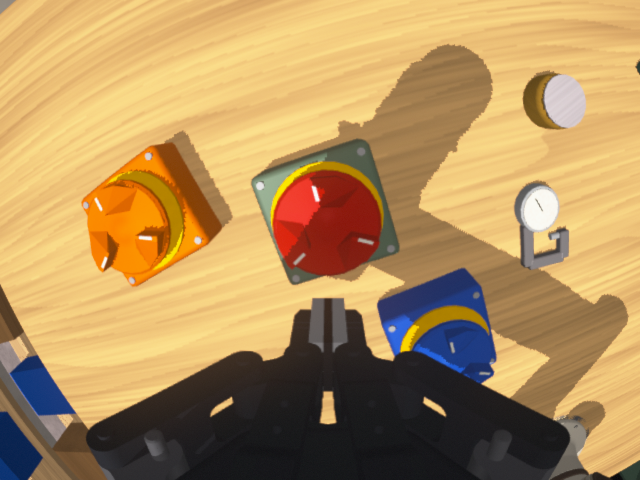

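Wrist image: red head at about (328,222), its white edges near (315,194), (299,259) and (365,241), and shut fingertips at (328,300). Next I refine these with a colour mask.

```bash
python3 - <<'E'
from h import *
s=dict(np.load('w1s.npz')); p=cv2.imread('pics/w1.png'); hsv=cv2.cvtColor(p,cv2.COLOR_BGR2HSV)
m=((hsv[...,1]<110)&(hsv[...,2]>150)).astype(np.uint8); w=np.zeros_like(m); w[175:270,280:380]=1; m*=w
n,l,st,c=cv2.connectedComponentsWithStats(m)
P=[]
for i in range(1,n):
    if st[i,4]>15: q=wplane(*c[i],100,s); P.append(q); print(c[i].round(1),st[i],q.round(1))
P=np.array(P); ctr=P.mean(0); d=P-ctr; print(ctr,np.hypot(d[:,0],d[:,1]),np.degrees(np.arctan2(d[:,1],d[:,0])))
H,S,V=[hsv[...,i] for i in range(3)]
red=(((H<8)|(H>172))&(S>150)).astype(np.uint8); red[:150]=0; red[285:]=0; red[:,:255]=0; red[:,395:]=0
cs,_=cv2.findContours(red,cv2.RETR_EXTERNAL,cv2.CHAIN_APPROX_NONE); k=max(cs,key=cv2.contourArea)
Q=np.array([wplane(*x[0],84,s)[:2] for x in cv2.convexHull(k)],np.float32); (e,ax,an)=cv2.fitEllipse(Q); print('head',e,ax)
# pixel col of TCP axis and tips
for z in (231,):
    pass
# fingertip depth
dd=np.load('w1.npy'); print('tip depth',dd[300:312:4,310:350:6])
E
```

```text
[282.6 178. ] [280 175   9  10  48] [595.8 252.3 100. ]
[315.3 193.6] [312 186   8  16  70] [577.2 232.7 100. ]
[365.3 241.2] [358 239  16   6  51] [530.2 207.  100. ]
[298.8 258.6] [294 253  11  12  56] [531.7 260.8 100. ]
[558.73042533 238.20018451 100.        ] [39.66365255 19.28244494 42.29006608 35.19991806] [  20.89205541  -16.52995994 -132.41501569  140.1325413 ]
head (546.669189453125, 233.4512481689453) (87.98258972167969, 89.7769775390625)
tip depth [[415.09848 152.01741 151.6815  149.80577 150.9057  151.55603 412.96606]
 [416.0722  147.49277 147.75215 147.85587 147.68228 147.68108 416.09686]
 [417.5624  145.75993 145.55025 145.07306 145.10701 144.52979 418.36365]]
```

```bash
python3 - <<'E'
import cv2
p=cv2.imread('pics/w1.png')
cv2.imwrite('pics/w1c.png',cv2.resize(p[160:400,240:420],None,fx=2.5,fy=2.5,interpolation=cv2.INTER_CUBIC))
E
```

```text
(no output)
```

View pics/w1c.png

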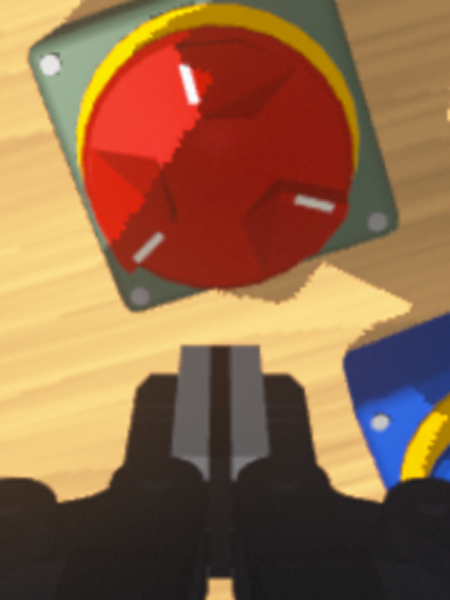

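```bash
python3 -m crank '{"delta_pos":[[-0.0005,0,0.012],[0,0,0.020],[0,0,0.022],[0,0,0.022],[0,0,0.022],[0,0,0.018],[0,0,0.012],[0,0,0.006]],"twist":[0,0,0,0,0,0,0,0]}' 0
python3 -m crank '{"delta_pos":[[0,0,0.002],[0,0,0],[0,0,0]],"twist":[0,0,0]}' 0
python3 - <<'E'
from h import *
s=arm.read_state(); print(s['position'],s['contact_force'])
for n in('side','scene'):
    p,d=imaging.get_image(n); cv2.imwrite(f'pics/{n}2.png',p)
a=cv2.imread('pics/scene2.png')[215:340,320:460]; b=cv2.imread('pics/side2.png')[150:250,230:340]
cv2.imwrite('pics/c2.png',np.hstack([cv2.resize(a,(400,357)),cv2.resize(b,(393,357))]))
E
```

```text
clock: 2.37
position: [544.8, 234.3, 168.1]
ee_rot: [-0.595, 0.804, 0.0, -0.002]
contact_force: [-0.2, -0.0, -0.8]
gripper_width: 0.3
clock: 2.62
position: [546.7, 234.2, 168.9]
ee_rot: [-0.595, 0.804, -0.0, 0.001]
contact_force: [0.0, 0.7, -0.5]
gripper_width: -0.0
[546.70913501 234.18640453 168.92865785] [ 0.02616591  0.71289466 -0.48475008]
```

View pics/c2.png

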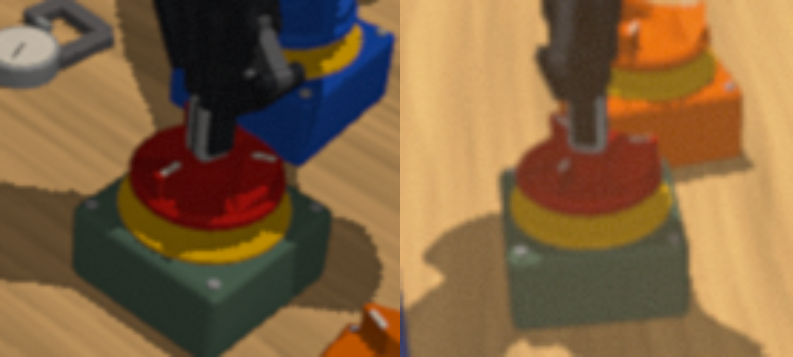

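The crop shows the shut fingertip standing over the middle of the dome, between the lugs. Now I press slowly.

```bash
python3 -m crank '{"delta_pos":[[0,0,0.0015],[0,0,0.0015],[0,0,0.0015],[0,0,0.0015],[0,0,0.0015],[0,0,0.0015],[0,0,0.0015],[0,0,0.0015]],"twist":[0,0,0,0,0,0,0,0]}' 0
python3 -m crank '{"delta_pos":[[0,0,0.001],[0,0,0.001],[0,0,0]],"twist":[0,0,0]}' 0
```

```text
clock: 3.38
position: [546.6, 233.4, 158.0]
ee_rot: [-0.595, 0.804, -0.0, 0.0]
contact_force: [-5.6, -1.9, 14.6]
gripper_width: -0.2
clock: 3.63
position: [546.6, 233.4, 154.7]
ee_rot: [-0.594, 0.804, -0.0, 0.0]
contact_force: [-0.8, -2.0, 3.3]
gripper_width: 0.1
```

```bash
python3 -m crank '{"delta_pos":[[0,0,0.001],[0,0,0]],"twist":[0,0]}' 0;python3 -m crank '{"delta_pos":[[0,0,0.001],[0,0,0]],"twist":[0,0]}' 0
python3 -m crank '{"delta_pos":[[0,0,0.0005],[0,0,0]],"twist":[0,0]}' 0
```

```text
clock: 3.8
position: [546.6, 233.4, 153.6]
ee_rot: [-0.595, 0.804, -0.0, 0.0]
contact_force: [-2.8, -0.2, 6.1]
gripper_width: 0.3
clock: 3.97
position: [546.7, 233.4, 152.7]
ee_rot: [-0.595, 0.804, -0.0, 0.0]
contact_force: [-2.6, -0.9, 6.9]
gripper_width: -0.1
clock: 4.13
position: [546.7, 233.4, 152.4]
ee_rot: [-0.595, 0.804, -0.0, 0.0]
contact_force: [-2.0, -0.9, 7.8]
gripper_width: 0.1
```

```bash
python3 -m crank '{"delta_pos":[[0,0,0.0007],[0,0,0]],"twist":[0,0]}' 0;python3 -m crank '{"delta_pos":[[0,0,0.0007],[0,0,0]],"twist":[0,0]}' 0
```

```text
clock: 4.3
position: [546.7, 233.4, 152.3]
ee_rot: [-0.595, 0.804, -0.0, 0.0]
contact_force: [-2.9, -1.5, 9.4]
gripper_width: 0.1
clock: 4.47
position: [546.7, 233.5, 152.2]
ee_rot: [-0.595, 0.804, -0.0, 0.0]
contact_force: [-4.0, -1.3, 13.5]
gripper_width: 0.2
```

At the hard stop: the force rises with no more travel. Taking the finger straight off now.

```bash
python3 -m crank '{"delta_pos":[[0,0,-0.004],[0,0,-0.008],[0,0,-0.015],[0,0,-0.02],[0,0,-0.02],[0,0,-0.02],[0,0,-0.01],[0,0,-0.005]],"twist":[0,0,0,0,0,0,0,0]}' 0
python3 -m crank '{"delta_pos":[[0,0,0],[0,0,0],[0,0,0]],"twist":[-0.09,-0.09,-0.09]}' 0
python3 -m crank '{"delta_pos":[[0,0,0],[0,0,0]],"twist":[0,0]}' 0
python3 - <<'E'
from h import *
s=arm.read_state(); print(s['position'],R.from_quat(s['ee_rot']).as_matrix().round(4).tolist(),s['contact_force'],s['joints'].round(2))
p,d=imaging.get_image('wrist'); cv2.imwrite('pics/w3.png',p); np.savez('w3s.npz',**s); np.save('w3.npy',d)
for n in('side','scene'):
    q,dd=imaging.get_image(n); cv2.imwrite(f'pics/{n}3.png',q); np.save(n+'3.npy',dd)
a=cv2.imread('pics/scene3.png')[215:340,320:460]; b=cv2.imread('pics/side3.png')[150:250,230:340]
cv2.imwrite('pics/c3.png',np.hstack([cv2.resize(a,(400,357)),cv2.resize(b,(393,357))]))
for n in('scene','side'):
    p=cv2.imread(f'pics/{n}3.png'); d=np.load(f'{n}3.npy')
    u,v=map(int,proj(n,(546.5,233.5,88)))
    for k in range(-2,3): o,r=ray(n,u+4*k,v); print(n,(o+r*d[v,u+4*k]).round(1), end=' ')
    d0=np.load(f'{n}0.npy'); 
    for k in range(-2,3): o,r=ray(n,u+4*k,v); print('before',(o+r*d0[v,u+4*k])[2].round(1), end=' ')
E
```

```text
clock: 5.13
position: [547.0, 233.7, 253.6]
ee_rot: [-0.594, 0.804, 0.0, 0.002]
contact_force: [0.7, -0.4, -0.4]
gripper_width: 0.1
clock: 5.38
position: [546.0, 233.2, 250.8]
ee_rot: [-0.699, 0.715, 0.0, -0.001]
contact_force: [0.0, -0.3, -0.3]
gripper_width: -0.3
clock: 5.55
position: [546.2, 233.2, 250.9]
ee_rot: [-0.696, 0.718, 0.0, -0.001]
contact_force: [-0.3, 0.7, 0.5]
gripper_width: -0.3
[546.20191145 233.21363579 250.92853572] [[-0.0303, -0.9995, -0.0017], [-0.9995, 0.0303, -0.001], [0.001, 0.0017, -1.0]] [-0.30835658  0.69294287  0.52296787] [ 0.68  0.37 -0.15 -0.   -1.05  0.86]
scene [549.3 217.9  80.5] scene [547.4 224.6  83.5] scene [542.3 228.9  83.3] scene [535.5 231.7  81.3] scene [528.6 234.6  79.1] before 100.0 before 88.7 before 87.8 before 86.6 before 87.1 side [529.3 252.3  80.1] side [538.1 253.   79.1] side [546.8 250.2  80.1] side [555.7 251.4  78.8] side [564.6 252.8  77.4] before 83.4 before 88.0 before 86.1 before 88.3 before 93.4
```

View pics/w3.png

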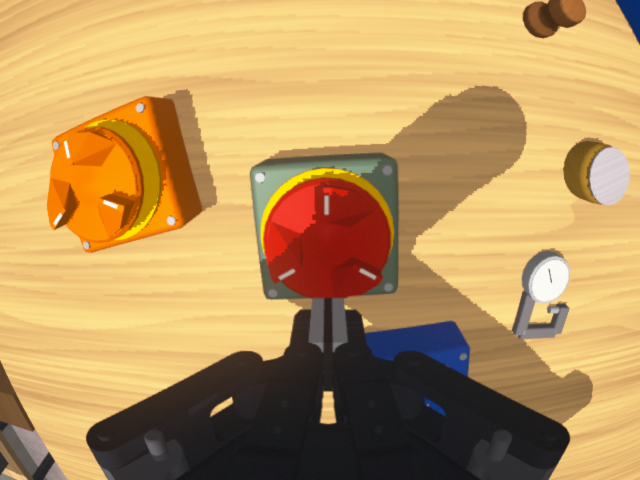

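View pics/c3.png

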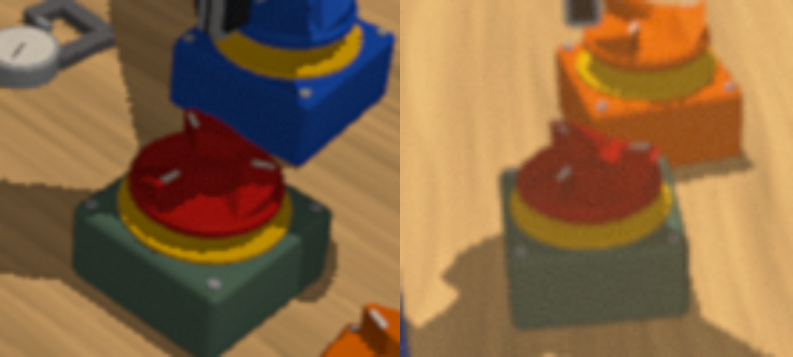

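Both views show the head sunk against the yellow disc, with its top about 82 mm up against 88 before. It is latched with the finger off. Wrist image: target lug edge at (327,205), its upright wall facing left (world +y). Next I stand the tip on that side.

```bash
python3 -m crank '{"delta_pos":[[-0.004,-0.010,0],[-0.004,-0.0112,0],[-0.003,-0.010,0],[0,0,0.010],[0,0,0.018],[0,0,0.020],[0,0,0.015],[0,0,0.007]],"twist":[0,0,0,0,0,0,0,0]}' 0
python3 -m crank '{"delta_pos":[[0,0,0.003],[0,0,0],[0,0,0]],"twist":[0,0,0]}' 0
python3 - <<'E'
from h import *
s=arm.read_state(); print(s['position'],R.from_quat(s['ee_rot']).as_matrix().round(4).tolist(),s['contact_force'],s['joints'].round(2))
p,d=imaging.get_image('wrist')
for n in('side','scene'):
    q,dd=imaging.get_image(n); cv2.imwrite(f'pics/{n}4.png',q)
a=cv2.imread('pics/scene4.png')[215:340,320:460]; b=cv2.imread('pics/side4.png')[150:250,230:340]; 
cv2.imwrite('pics/c4.png',np.hstack([cv2.resize(a,(400,357)),cv2.resize(b,(393,357))]))
cv2.imwrite('pics/w4.png',p)
E
```

```text
clock: 6.37
position: [576.2, 242.6, 178.6]
ee_rot: [-0.697, 0.717, 0.001, -0.003]
contact_force: [-0.6, -0.4, -0.7]
gripper_width: 0.0
clock: 6.62
position: [578.3, 243.7, 179.7]
ee_rot: [-0.697, 0.717, -0.0, 0.001]
contact_force: [0.3, 0.8, -0.1]
gripper_width: -0.1
[578.26996745 243.707042   179.69509731] [[-0.0278, -0.9996, 0.0011], [-0.9996, 0.0278, 0.0005], [-0.0006, -0.0011, -1.0]] [ 0.33908018  0.76904324 -0.12086586] [ 0.66  0.5  -0.15  0.   -0.93  0.89]
```

View pics/c4.png

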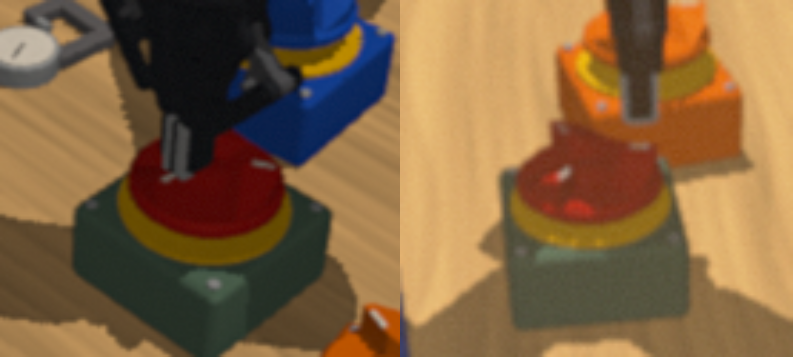

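View pics/w4.png

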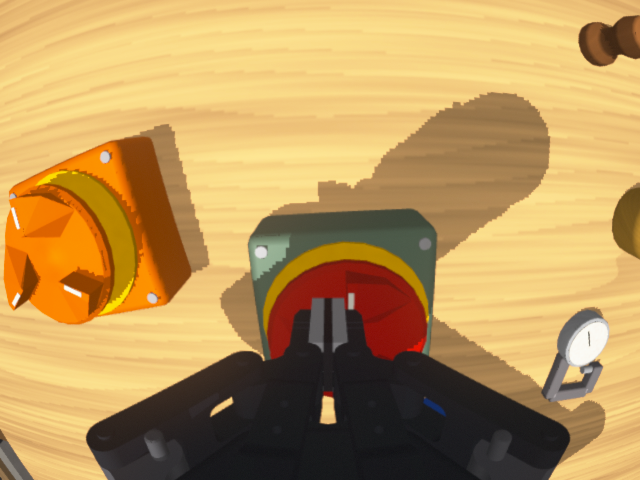

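Wrist: the tip (328,300) stands left of the white edge (351,300), the wall side. Going down beside the wall.

```bash
python3 -m crank '{"delta_pos":[[0,0,0.004],[0,0,0.005],[0,0,0.005],[0,0,0.0035],[0,0,0.001],[0,0,0],[0,0,0]],"twist":[0,0,0,0,0,0,0]}' 0
python3 -m crank '{"delta_pos":[[0.001,0,0],[0.001,0,0],[0.001,0,0],[0,0,0]],"twist":[0,0,0,0]}' 0
```

```text
clock: 7.35
position: [577.8, 243.4, 160.4]
ee_rot: [-0.697, 0.717, 0.0, -0.0]
contact_force: [-0.7, -0.9, 1.2]
gripper_width: -0.2
clock: 7.68
position: [578.1, 240.7, 160.6]
ee_rot: [-0.697, 0.717, 0.0, 0.001]
contact_force: [-0.1, 0.7, -0.1]
gripper_width: 0.1
```

```bash
python3 -m crank '{"delta_pos":[[0.0025,-0.00055,0],[0.0025,-0.00055,0],[0.0025,-0.00055,0],[0.0025,-0.00055,0],[0,0,0]],"twist":[0.08,0.08,0.08,0.08,0]}' 0
python3 - <<'E'
from h import *
s=arm.read_state(); print(s['position'],s['contact_force'],s['wrist_torque'])
C=np.array([546.4,233.5]);d=s['position'][:2]-C;Q=R.from_quat(s['ee_rot']).as_matrix();print(np.hypot(*d),d@Q[:2,:2],np.degrees(np.arctan2(-Q[1,1],-Q[0,1])))
q,dd=imaging.get_image('scene'); b,dd=imaging.get_image('side')
cv2.imwrite('pics/c5.png',np.hstack([cv2.resize(q[215:340,320:460],(400,357)),cv2.resize(b[150:250,230:340],(393,357))]))
E
```

```text
clock: 8.1
position: [578.8, 230.5, 160.7]
ee_rot: [-0.573, 0.819, 0.0, 0.001]
contact_force: [-0.3, 1.7, 0.6]
gripper_width: -0.3
[578.79611543 230.52131859 160.68303297] [-0.3149799   1.66618957  0.64370647] [0.38877402 0.00217789 0.03701764]
32.53276560412382 [ -8.28766208 -31.45941908] -20.012020739186195
```

View pics/c5.png

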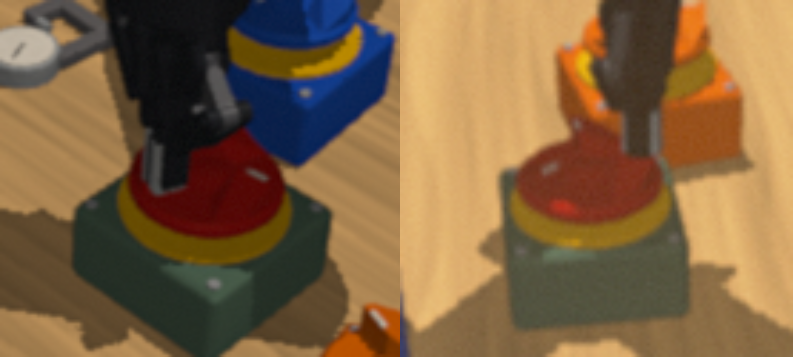

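The head is turning with the finger: the white edges have moved round, with about 2 N on the tip. Continuing.

```bash
python3 -m crank '{"delta_pos":[[0.0025,-0.00055,0],[0.0025,-0.00055,0],[0.0025,-0.00055,0],[0.0025,-0.00055,0],[0,0,0]],"twist":[0.08,0.08,0.08,0.08,0]}' 0
python3 - <<'E'
from h import *
s=arm.read_state(); print(s['position'],s['contact_force'],s['wrist_torque'])
C=np.array([546.4,233.5]);d=s['position'][:2]-C;Q=R.from_quat(s['ee_rot']).as_matrix();print(np.hypot(*d),d@Q[:2,:2],np.degrees(np.arctan2(-Q[1,1],-Q[0,1])))
q,dd=imaging.get_image('scene'); b,dd=imaging.get_image('side')
cv2.imwrite('pics/c6.png',np.hstack([cv2.resize(q[215:340,320:460],(400,357)),cv2.resize(b[150:250,230:340],(393,357))]))
E
```

```text
clock: 8.62
position: [576.7, 221.0, 162.0]
ee_rot: [-0.436, 0.9, 0.0, 0.001]
contact_force: [-0.4, 2.8, 4.8]
gripper_width: 0.1
[576.66928184 220.95701409 161.97024872] [-0.42723719  2.77416401  4.80949127] [0.70768585 0.34252555 0.02666852]
32.76516318905995 [ -8.89748567 -31.53390669] -38.26507812315047
```

View pics/c6.png

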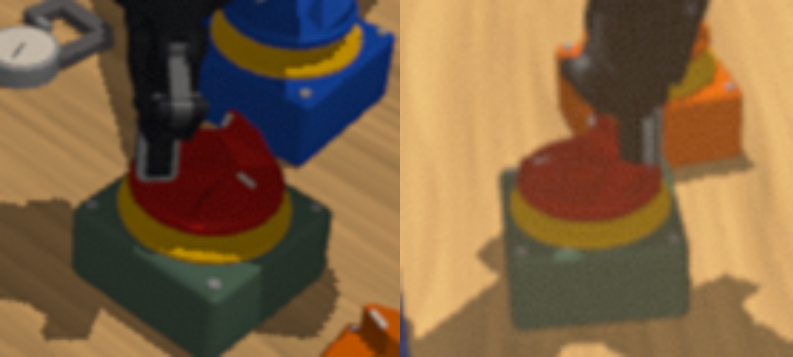

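```bash
python3 -m crank '{"delta_pos":[[0,0,0],[0,0,0]],"twist":[0,0]}' 0
python3 - <<'E'
from h import *
C=np.array([546.4,233.5])
q,d=imaging.get_image('scene'); d0=np.load('scene0.npy');d3=np.load('scene3.npy')
# near rim of the head: heights along column from scene view
o=np.array(cam('scene')['T'])[:2,3]-C; e=o/np.hypot(*o)
for rr in (20,30,38):
  for a in(-.6,-.3,0,.3,.6):
    ea=np.array([[np.cos(a),-np.sin(a)],[np.sin(a),np.cos(a)]])@e; u,v=[int(round(x)) for x in proj('scene',(*(C+rr*ea),84))]
    o_,r=ray('scene',u,v); print(rr,a,[round((o_+r*float(D[v,u]))[2],1) for D in (d0,d3,d)])
E
```

```text
clock: 8.88
position: [576.7, 221.1, 161.6]
ee_rot: [-0.438, 0.899, -0.0, 0.001]
contact_force: [0.2, 2.3, 5.0]
gripper_width: 0.1
20 -0.6 [np.float64(83.1), np.float64(80.8), np.float64(80.8)]
20 -0.3 [np.float64(84.5), np.float64(80.5), np.float64(79.7)]
20 0 [np.float64(84.8), np.float64(82.3), np.float64(86.0)]
20 0.3 [np.float64(84.8), np.float64(81.6), np.float64(90.9)]
20 0.6 [np.float64(87.9), np.float64(84.1), np.float64(92.2)]
30 -0.6 [np.float64(86.7), np.float64(80.5), np.float64(80.7)]
30 -0.3 [np.float64(84.4), np.float64(78.4), np.float64(81.4)]
30 0 [np.float64(85.4), np.float64(78.4), np.float64(85.5)]
30 0.3 [np.float64(85.3), np.float64(81.1), np.float64(89.4)]
30 0.6 [np.float64(86.4), np.float64(83.9), np.float64(93.4)]
38 -0.6 [np.float64(86.2), np.float64(80.1), np.float64(79.7)]
38 -0.3 [np.float64(85.5), np.float64(80.0), np.float64(79.8)]
38 0 [np.float64(86.4), np.float64(80.7), np.float64(83.9)]
38 0.3 [np.float64(85.3), np.float64(80.1), np.float64(85.9)]
38 0.6 [np.float64(86.0), np.float64(84.3), np.float64(87.9)]
```

There is a steady 5 N upward on the tip and the head has only partly risen. The latch has let go and the finger's shoulder is holding the lug down. Raising the finger a little so the head can come right out.

```bash
python3 -m crank '{"delta_pos":[[0,0,-0.001],[0,0,-0.001],[0,0,-0.001],[0,0,0]],"twist":[0,0,0,0]}' 0
python3 -m crank '{"delta_pos":[[0,0,-0.001],[0,0,-0.001],[0,0,0]],"twist":[0,0,0]}' 0
python3 - <<'E'
from h import *
C=np.array([546.4,233.5])
q,d=imaging.get_image('scene'); d3=np.load('scene3.npy')
o=np.array(cam('scene')['T'])[:2,3]-C; e=o/np.hypot(*o)
for rr in (30,38):
  for a in(-.8,-.6,-.3,0):
    ea=np.array([[np.cos(a),-np.sin(a)],[np.sin(a),np.cos(a)]])@e; u,v=[int(round(x)) for x in proj('scene',(*(C+rr*ea),84))]
    o_,r=ray('scene',u,v); print(rr,a,[round(float((o_+r*float(D[v,u]))[2]),1) for D in (d3,d)])
b,dd=imaging.get_image('side')
cv2.imwrite('pics/c7.png',np.hstack([cv2.resize(q[215:340,320:460],(400,357)),cv2.resize(b[150:250,230:340],(393,357))]))
E
```

```text
clock: 9.27
position: [576.5, 220.8, 164.1]
ee_rot: [-0.437, 0.9, 0.0, 0.001]
contact_force: [0.2, 2.9, 4.5]
gripper_width: 0.5
clock: 9.52
position: [576.3, 220.6, 165.7]
ee_rot: [-0.436, 0.9, 0.0, 0.0]
contact_force: [1.0, 2.5, 3.3]
gripper_width: -0.1
30 -0.8 [88.8, 86.1]
30 -0.6 [80.5, 85.8]
30 -0.3 [78.4, 85.7]
30 0 [78.4, 90.4]
38 -0.8 [87.8, 85.8]
38 -0.6 [80.1, 84.5]
38 -0.3 [80.0, 85.7]
38 0 [80.7, 85.2]
```

View pics/c7.png

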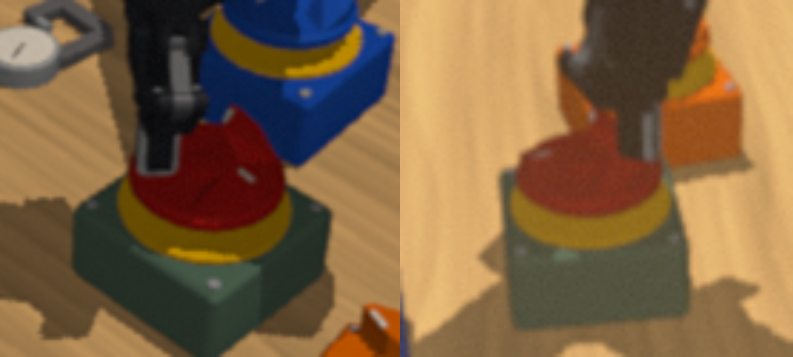

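The head is out: flat face at about 85 mm against 79 latched. Now back along the arc so the spring returns the head while the finger follows, then clear of the wall.

```bash
python3 -m crank '{"delta_pos":[[0,0,-0.001],[-0.0025,0.00075,0],[-0.0025,0.00075,0],[-0.0025,0.00075,0],[-0.0025,0.00075,0],[-0.0025,0.00075,0],[-0.0025,0.00075,0]],"twist":[0,-0.08,-0.08,-0.08,-0.08,-0.08,-0.08]}' 0
python3 -m crank '{"delta_pos":[[-0.0025,0.00075,0],[-0.0025,0.00075,0],[-0.002,0,0],[-0.001,0,0],[0,0,0],[0,0,0]],"twist":[-0.08,-0.08,0,0,0,0]}' 0
python3 - <<'E'
from h import *
s=arm.read_state(); print(s['position'],s['contact_force'])
q,d=imaging.get_image('scene');b,dd=imaging.get_image('side');cv2.imwrite('pics/w8.png',imaging.get_image('wrist')[0])
cv2.imwrite('pics/c8.png',np.hstack([cv2.resize(q[215:340,320:460],(400,357)),cv2.resize(b[150:250,230:340],(393,357))]))
E
```

```text
clock: 10.2
position: [578.7, 235.1, 166.1]
ee_rot: [-0.639, 0.769, -0.0, -0.001]
contact_force: [1.7, 1.2, 1.6]
gripper_width: 0.0
clock: 10.7
position: [577.6, 243.0, 166.1]
ee_rot: [-0.697, 0.717, 0.0, -0.001]
contact_force: [-1.0, -1.8, 2.9]
gripper_width: 0.3
[577.61927109 242.96309758 166.1060993 ] [-0.98973201 -1.80330033  2.91593001]
```

View pics/c8.png

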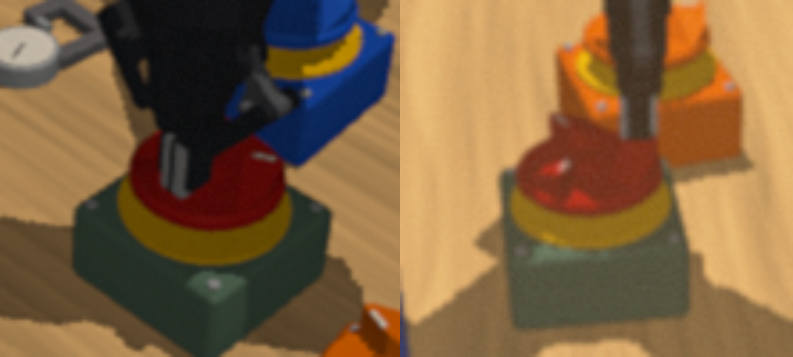

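View pics/w8.png

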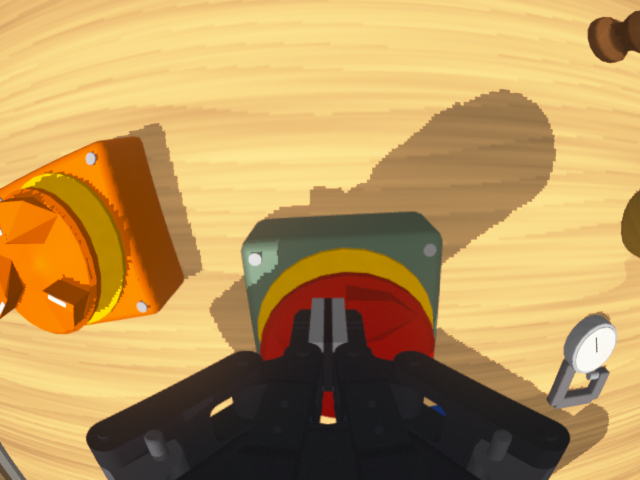

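A contact of 3 N remains: the shoulder still overhangs the lug edge. Lifting straight off.

```bash
python3 -m crank '{"delta_pos":[[0,0,-0.003],[0,0,-0.005],[0,0,-0.01],[0,0,-0.02],[0,0,-0.025],[0,0,-0.025],[0,0,-0.02],[0,0,-0.01]],"twist":[0,0,0,0,0,0,0,0]}' 0
python3 -m crank '{"delta_pos":[[0.006,0.016,-0.01],[0.005,0.015,-0.01],[0,0,-0.01],[0,0,-0.005],[0,0,0],[0,0,0]],"twist":[0,0,0,0,0,0]}' 0
python3 - <<'E'
from h import *
s=arm.read_state(); print(s['position'],s['contact_force'])
p,_=imaging.get_image('wrist'); q,d=imaging.get_image('scene');b,dd=imaging.get_image('side')
cv2.imwrite('pics/w9.png',p);cv2.imwrite('pics/scene9.png',q)
cv2.imwrite('pics/c9.png',np.hstack([cv2.resize(q[215:340,320:460],(400,357)),cv2.resize(b[150:250,230:340],(393,357))]))
hsv=cv2.cvtColor(p,cv2.COLOR_BGR2HSV); m=((hsv[...,1]<110)&(hsv[...,2]>140)).astype(np.uint8)
n,l,st,c=cv2.connectedComponentsWithStats(m)
for i in range(1,n):
    w=wplane(*c[i],100,s)
    if st[i,4]>12 and np.hypot(*(w[:2]-[546.4,233.5]))<42: print(c[i].round(1),w.round(1))
D0=np.load('scene0.npy');D3=np.load('scene3.npy'); p0=cv2.imread('pics/scene0.png'); h=cv2.cvtColor(p0,cv2.COLOR_BGR2HSV); k=((h[...,0]<5)|(h[...,0]>174))&(h[...,1]>150); k[:245]=0;k[315:]=0;k[:,:355]=0;k[:,430:]=0
print('depth vs start: now',np.median((d-D0)[k]),'latched',np.median((D3-D0)[k]), 'other change', (np.abs(cv2.absdiff(q,p0)[180:310,100:350]).max(2)>40).sum())
E
```

```text
clock: 11.52
position: [578.9, 244.6, 288.8]
ee_rot: [-0.697, 0.717, -0.001, 0.003]
contact_force: [0.6, -0.2, 0.0]
gripper_width: 0.3
clock: 12.02
position: [547.2, 234.1, 319.3]
ee_rot: [-0.697, 0.717, 0.0, 0.0]
contact_force: [-0.3, -0.2, -1.0]
gripper_width: -0.1
[547.22988768 234.07130295 319.27539694] [-0.31763719 -0.24274704 -0.97455874]
[328.5 189.5] [577.4 232.4 100. ]
[295.8 245.5] [531.7 260.5 100. ]
[361.1 245.4] [530.3 206.8 100. ]
depth vs start: now -0.04095459 latched 6.902893 other change 2459
```

View pics/c9.png

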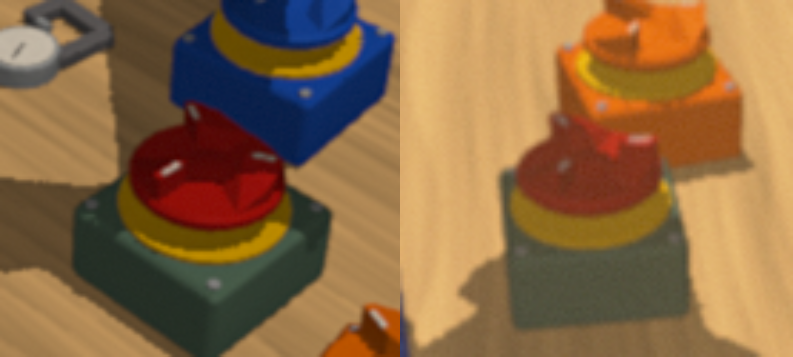

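View pics/scene9.png

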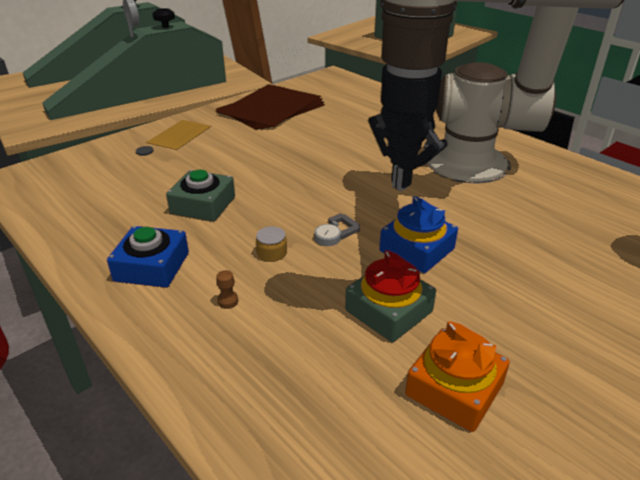

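The head is back at its starting depth (−0.04 mm) and the lug edges are within 0.4 mm of where they were. The finger is clear and the gauge (328,233), tin (270,243) and burnisher (227,289) look unmoved. Handing in.

```bash
python3 -c "
from bench import job_done
print(job_done())"
```

```text
the job is handed in; nothing more can be done
None
```

The stop button was pressed until it latched and stayed in by itself, then twisted free. It is now fully out and turned back, and I handed the job in at about 12 s.

- **Press:** I pushed the red head in to its hard stop, with up to about 15 N on the finger. With the finger lifted right off, the camera depth showed it about 7 mm lower than at the start, against 6.5 mm expected.
- **Twist:** I pushed one lug wall clockwise by about 0.6 rad, and the latch let go. The finger's shoulder sat on the lug top and held the head partly down, with about 5 N upward on the finger. I raised the finger 5 mm, and the head came out. On the way back there was still about 3 N of light contact, which ended when I lifted straight off.
- **Last checks:** The head's depth matched the start to −0.04 mm, and its three lug edges were within 0.4 mm of where they began. The finger was well clear, with no force beyond sensor noise.
- **Other objects:** The gauge, tin and burnisher look unmoved in the last scene image, judged by eye. The raw before/after picture comparison did show changes in that area; I put these down to the arm's shadow and did not check further. I never went near the green start button.

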